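# Torque the lid of the seed pressure pot until the wrench clicks

### The arm

A 6-joint arm with a two-finger parallel gripper is mounted at the origin on the work surface. World frame = base frame: x ahead of the robot, y to its left, z up, the work surface at z = 0. Lengths are in m, angles in rad, forces in N, time in s.
With the tool pointing down it reaches from about 0.375 to 0.9 m from the base axis. Payload 3.1 kg.
Tool frame: the origin (TCP) lies at the very end of the fingers, on their centre line; the grasp point (between the pads) lies 19 mm behind it; z points along the fingers, y is the direction in which the jaws open and shut (so a half turn about z gives the same grasp; the last joint's range is limited). The gripper opens to 85 mm and grips with 20 to 120 N. Pads are 22 mm wide; open, the fingers measure 114 mm over their backs; the gripper's body (76 mm by 85 mm) begins 54 mm behind the grasp point. The pads swing forward as they close: fully open they stand 13 mm farther back than shut.
Start: joints at [0.956, 0.527, 1.433, -0, 1.181, -0.178], TCP at [0.264, 0.566, 0.231] pointing down, gripper open.
Joint ranges: [-3.08, 3.08], [-0.75, 2.2], [0.22, 2.44], [-1.43, 4.57], [0, 2.65], [-2.85, 2.85]. Speed limits (rad/s): [2.79, 2.79, 3.14, 3.14, 3.14, 3.14].

### API

Orientations are given as a 3x3 rotation matrix whose columns are the frame's x, y, z axes.
In Python, from workcell import env gives the robot as it stands. The module is installed in compiled form; this text tells all that it offers.
- The arm moves only by the shell command python3 -m jog 'ROWS' [FORCE]. ROWS is JSON, one flat list of numbers, 7 for each row, row after row: the gripper command: -1 is shut, 1 is fully open, values between are in proportion, then the shift along the tool's x, y, z in mm, then the turn, a rotation vector about the tool's x, y, z in rad. In form: [hand, dx, dy, dz, rx, ry, rz, hand, dx, dy, dz, rx, ry, rz, ...]. A call has 1 to 10 rows; each row shifts and turns the commanded pose from where the row before left it, along the tool's axes as they then stand; what a row does not reach is not made up. A row lasts 1/8 s, in which the tool goes at most 62.5 mm and 10.7 degrees, less where a joint would pass 70% of its speed; a pose out of reach is approached as far as the arm can. A call with a gripper value outside its range is refused whole. The fingers move at their own pace and stop on an object; FORCE is the grip in N (left out, the last holds). Time passes only in rows, so rows that do not move let the fingers close. It gives the time, the measured TCP pose, the force and the opening at its end, in the units of the state.
- env.get_obs(): the state, without advancing time (a new reading comes with each control period).
- env.capture(name): name is "scene" or "top" or "wrist"; returns a dict with "pixels" (384x512x3 uint8, blue, green, red), "range_z" (384x512 float32, m along the optical axis (not along the pixel's ray), 0 where there is no reading), "fx", "fy", "cx", "cy" (pixels), "eye" and "rotation" of the camera in the world; the wrist camera has in their place "T_tool_cam" (4x4, takes a point from camera to tool coordinates, whose origin is the TCP and whose axes are the flange's). Camera axes: x right, y down, z forward; pixel columns grow to the right and rows downward; lengths in m; the calibration is good to about 2 mm. A picture is of the moment at which its call begins: read the wrist's pose just before it.
- env.close_job(): hands the job in, once; it reports no verdict.
Trained networks look in the newest picture that a camera, given by its name, has taken for a name from the list of things; names that differ only in an ending like _2 or _b are one class to them, and where a whole thing is asked for, a point or a joint stands for the part that bears it (a point fixed in the world has none). Each returns a list of dicts, best first, with "conf" (0 to 1); they miss things now and then, are a little off and sometimes report something else, mostly with a low value. They report only what shows in the picture. A call takes as long as a camera call.
- env.search_frame(label, camera): "bbox" ([left, top, width, height] in pixels, round what is visible of it).
- env.cut_out(label, camera): "region" (384x512 bool, what is visible of it) and "bbox" ([left, top, width, height] in pixels, round what is visible of it).
The state is a dict: "time": time; "joints": joint angles; "joint_velocities": joint speeds; "joint_efforts": joint torques, N m; "tcp_pos": TCP position; "tool_rot": TCP orientation; "contact_force": force on the tool from outside, world axes, zero at the start; "ft_torque": the same for the moment, N m; "width": finger opening in m.
Only numpy, scipy, OpenCV 4.12 (cv2) and the standard library are available. Lean on these libraries where they do the work, as an engineer would, in place of code of your own. Each camera call takes 0.05 s, during which the arm holds its last target.

### The job

Two aluminium seed pressure pots stand on the lab bench, one with a click-type torque wrench sitting on its lid screw, the other with a plain flat spanner. Tighten the lid with the click wrench: push its handle round clockwise (seen from above) until it breaks over with a click, stop at once instead of pushing on, and let the handle go so that it springs straight again with the screw left tight. Leave the plain spanner alone.

Things in the scene. Friction and masses are not known exactly. Their poses are not given: they have to be found in the camera images.
- wrench_grip (a point): Grip of the click wrench: level round handle, 24 mm thick over its ringed dark grip (105 mm long), axis 93 mm above the bench. Point: on the handle's axis, mid-grip, 170 mm from the lid screw's vertical axis (head in the middle of a round pot, 112 mm wide, 67 mm high) and 65 mm from the free end. x: along the handle, outward; z up. The wrench turns about its screw, cannot be lifted.
- wrench_head (a joint): Angle (rad) of the lid screw and wrench head, growing clockwise seen from above. 0 = lid tight, where the screw stops; starts 0.15 to 0.45 short of that (negative). Turning it takes 0.8 N m, 3 to 5 N pushed sideways at the grip. It stays where it is left; pushing the handle the other way unscrews it.
- wrench_handle (a joint): Bend (rad) of the handle at its break-over pivot, 140 mm inward of the grip point, clockwise positive: 0 straight, 0.30 at its stop. Stays 0 until the screw is tight and about 15 N is pushed at the grip; then it gives way and the force falls (13 N at 0.1, 9 N at 0.2): the click. Clicked beyond 0.05 (7 mm at the grip); pushed on too far beyond 0.24 (34 mm). Springs back to 0 when let go.
- spanner (a joint): Angle (rad) of the plain spanner on the other, identical pot: flat steel bar 14 mm wide, 6 mm thick, open jaw at its end, reaching 150 mm from its screw, 89 mm above the bench. 0 at the start, clockwise positive; turns if knocked (0.4 N m). It points away from the robot within 20 degrees. Either pot may be the left one; they stand 0.30 to 0.44 m apart sideways, one each side of straight ahead.

How it is judged:
By the outcome, as a careful person would: the job done as asked, in the order asked, and still so for the second after the job is handed in, with the robot touching nothing.
It also fails if it takes over 45 s, if anything falls off the work surface, if the arm or the gripper's body presses on something with over 40 N, if the wrist force passes 120 N, or if a joint passes its speed limit or range.

## Working session

There is one attempt and no reset: what is moved stays moved. The work goes in short steps, Python scripts to look and compute and a shell command to move; the robot and the scene stay as the last step left them, time stands still between calls to the robot, and variables do not carry over. Pictures are saved under pics/ and viewed, and the job is handed in when it is done.

```bash
mkdir -p pics; cat > h.py <<'E'
import numpy as np, cv2
from workcell import env
def world(c,u,v,z=None):
    z=c["range_z"][v,u] if z is None else z
    p=np.stack([(u-c["cx"])/c["fx"]*z,(v-c["cy"])/c["fy"]*z,z],-1)
    return p@np.array(c["rotation"]).T+np.array(c["eye"])
E
python3 - <<'E'
from h import *
o=env.get_obs();print({k:np.round(v,3).tolist() for k,v in o.items()})
for n in ["scene","top"]:
    c=env.capture(n)
    im=c["pixels"].copy()
    print(n,np.round(c["eye"],3),np.round(c["rotation"],3).tolist())
    for l in ["wrench_grip","wrench_head","wrench_handle","spanner"]:
        r=env.cut_out(l,n)
        for d in r[:3]:
            v,u=np.nonzero(d["region"]&(c["range_z"]>0))
            print(l,d["conf"],d["bbox"],len(v),np.round(np.median(world(c,u,v),0),3) if len(v) else '')
    cv2.imwrite(f"pics/{n}0.png",im)
E
```

```text
{'time': 0.0, 'joints': [0.955, 0.528, 1.434, 0.0, 1.181, -0.179], 'joint_velocities': [-0.0, 0.002, 0.001, 0.001, 0.0, -0.0], 'joint_efforts': [-0.001, -44.235, -17.802, -0.0, 0.009, 0.0], 'tcp_pos': [0.264, 0.566, 0.23], 'tool_rot': [[-0.906, 0.423, -0.001], [0.423, 0.906, -0.002], [0.0, -0.002, -1.0]], 'contact_force': [0.067, 0.06, 0.456], 'ft_torque': [-0.012, -0.039, 0.043], 'width': 0.086}
scene [ 1.024 -0.114  0.705] [[0.243, 0.732, -0.637], [0.97, -0.195, 0.146], [-0.017, -0.653, -0.757]]
wrench_grip 0.75 [360.2, 164.7, 87.3, 79.3] 1342 [0.619 0.258 0.1  ]
wrench_head 0.89 [342.3, 148.9, 108.1, 93.6] 1771 [0.595 0.252 0.1  ]
wrench_handle 0.71 [357.9, 163.8, 93.6, 81.3] 1406 [0.618 0.259 0.1  ]
spanner 0.84 [146.2, 196.2, 49.5, 70.0] 890 [ 0.546 -0.169  0.092]
top [ 0.492 -0.008  0.892] [[0.008, -0.996, 0.085], [-1.0, -0.005, 0.031], [-0.031, -0.085, -0.996]]
wrench_grip 0.76 [107.9, 126.4, 40.0, 103.2] 1180 [0.606 0.256 0.102]
wrench_head 0.8 [108.5, 123.8, 46.9, 125.6] 1438 [0.584 0.248 0.102]
wrench_handle 0.7 [110.4, 121.9, 42.3, 105.1] 1237 [0.607 0.256 0.102]
spanner 0.56 [332.9, 160.6, 35.8, 83.7] 742 [ 0.54  -0.172  0.093]
```

View pics/scene0.png

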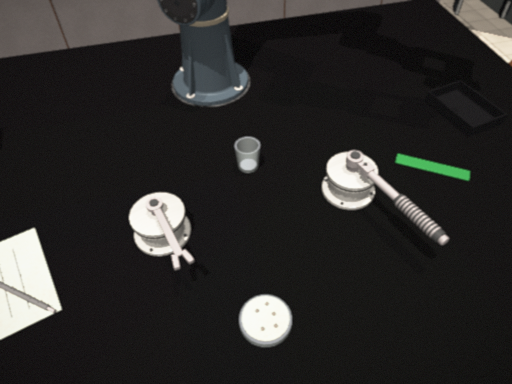

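View pics/top0.png

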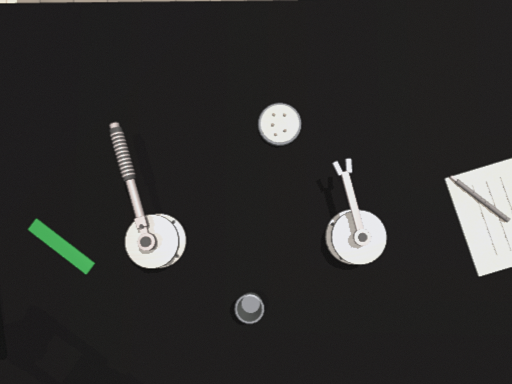

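```bash
python3 - <<'E'
from h import *
for n in ["scene","top"]:
    c=env.capture(n)
    d=env.cut_out("wrench_head",n)[0]
    reg=d["region"]
    v,u=np.nonzero(reg&(c["range_z"]>0)); P=world(c,u,v)
    k=(P[:,2]>0.08)&(P[:,2]<0.125); P=P[k]
    m=P[:,:2].mean(0); w,V=np.linalg.eigh(np.cov((P[:,:2]-m).T)); a=V[:,1]*np.sign(V[0,1])
    for _ in range(3):
        r=(P[:,:2]-m)@np.array([-a[1],a[0]]); q=P[abs(r)<0.02]; m=q[:,:2].mean(0); w,V=np.linalg.eigh(np.cov((q[:,:2]-m).T)); a=V[:,1]*np.sign(V[0,1])
    s=(q[:,:2]-m)@a
    print(n,"line",m,a,"ang",np.degrees(np.arctan2(a[1],a[0])),"inner",m+a*s.min(),"free end",m+a*np.percentile(s,99.5),s.min(),s.max())
    # profile
    sp=(P[:,:2]-m)@a; lt=(P[:,:2]-m)@np.array([-a[1],a[0]])
    for b in np.arange(s.min(),s.max(),.02):
        kk=(sp>=b)&(sp<b+.02)
        if kk.sum()>3: print(round(b,3),kk.sum(),np.round(np.percentile(lt[kk],[2,50,98]),4),np.round(np.percentile(P[kk,2],[5,50,95]),4))
    # pot lid: points with z in 0.05-0.075
    V_,U_=np.nonzero(c["range_z"]>0); Q=world(c,U_,V_)
    for sgn in (1,-1):
        k=(Q[:,2]>0.055)&(Q[:,2]<0.075)&(sgn*Q[:,1]>0.08)&(Q[:,0]>.3)&(Q[:,0]<.65)&(abs(Q[:,1])<.36)
        L=Q[k]; 
        if len(L)>10:
            (cx,cy),rad=cv2.minEnclosingCircle(L[:,:2].astype(np.float32)); print("lid",sgn,len(L),L[:,2].mean(),cx,cy,rad,np.median(L,0),np.percentile(L,[1,99],axis=0).round(3).tolist())
E
```

```text
Traceback (most recent call last):
IndexError: list index out of range
```

The scene view shows the click wrench on the robot's left pot: screw at about (356,156), ringed grip ending at (445,240). The spanner is on the other pot, from (155,204) to (183,260). In the top view the wrench runs from its screw at (147,241) to its free end at (115,124), and the spanner screw is at (362,237). The network missed the wrench on this call, so I'll use depth instead.

```bash
python3 - <<'E'
from h import *
for n in ["scene","top"]:
    c=env.capture(n)
    V_,U_=np.nonzero(c["range_z"]>0); Q=world(c,U_,V_)
    k=(Q[:,2]>0.085)&(Q[:,2]<0.118)&(Q[:,1]>0.08)&(Q[:,1]<.4)&(Q[:,0]>.35)&(Q[:,0]<.8)
    P=Q[k]; m=np.median(P[:,:2],0); q=P
    for _ in range(5):
        m=q[:,:2].mean(0); w,V=np.linalg.eigh(np.cov((q[:,:2]-m).T)); a=V[:,1]*np.sign(V[0,1]); r=(P[:,:2]-m)@np.array([-a[1],a[0]]); q=P[abs(r)<0.016]
    s=(q[:,:2]-m)@a
    print(n,len(q),"line",m,a,"ang",np.degrees(np.arctan2(a[1],a[0])),"inner",m+a*s.min(),"free",m+a*s.max(),s.min(),s.max())
    sp=(P[:,:2]-m)@a; lt=(P[:,:2]-m)@np.array([-a[1],a[0]])
    for b in np.arange(s.min(),s.max(),.02):
        kk=(sp>=b)&(sp<b+.02)
        if kk.sum()>3: print(round(b,3),kk.sum(),np.round(np.percentile(lt[kk],[2,50,98]),4),np.round(np.percentile(P[kk,2],[5,50,95]),4))
    for sgn in (1,-1):
        k=(Q[:,2]>0.06)&(Q[:,2]<0.075)&(sgn*Q[:,1]>0.08)&(Q[:,0]>.3)&(Q[:,0]<.62)&(abs(Q[:,1])<.36)
        L=Q[k]
        if len(L)>10:
            (cx,cy),rad=cv2.minEnclosingCircle(L[:,:2].astype(np.float32)); print("lid",sgn,len(L),L[:,2].mean().round(4),round(cx,4),round(cy,4),round(rad,4),np.percentile(L,[1,99],axis=0).round(3).tolist())
    k=(Q[:,2]>0.01)&(Q[:,0]>.35)&(Q[:,0]<.9)&(abs(Q[:,1])<.5); print("max z",Q[k][:,2].max())
E
```

```text
scene 1608 line [0.59053418 0.24941895] [0.95339978 0.30170988] ang 17.560331570184616 inner [0.45928881 0.20788545] free [0.69963554 0.28394482] -0.13766038006350467 0.1144340070260029
-0.138 129 [-0.012  -0.0012  0.02  ] [0.0879 0.1032 0.1072]
-0.118 143 [-0.0107 -0.0013  0.0164] [0.0875 0.0992 0.1058]
-0.098 108 [-0.0062 -0.0018  0.0134] [0.0879 0.1031 0.1061]
-0.078 106 [-0.0059 -0.0003  0.0121] [0.0883 0.0994 0.1043]
-0.058 82 [-0.0041  0.0004  0.0103] [0.0919 0.0989 0.1018]
-0.038 88 [-0.0037  0.0005  0.0093] [0.092  0.0989 0.1018]
-0.018 84 [-0.0051 -0.0001  0.0096] [0.0921 0.0992 0.1034]
0.002 139 [-0.0079 -0.002   0.011 ] [0.0902 0.1016 0.1054]
0.022 147 [-0.0078 -0.0022  0.0121] [0.0901 0.102  0.1059]
0.042 158 [-0.008  -0.0025  0.0116] [0.0906 0.1021 0.1061]
0.062 162 [-0.0081 -0.0024  0.012 ] [0.0895 0.1021 0.1058]
0.082 175 [-0.0073 -0.0019  0.0137] [0.0896 0.102  0.1057]
0.102 104 [-0.0057  0.0009  0.0116] [0.0912 0.0989 0.1031]
lid 1 1001 0.0655 0.473 0.2167 0.0534 [[0.423, 0.167, 0.061], [0.523, 0.265, 0.072]]
lid -1 1461 0.0657 0.4847 -0.1848 0.053 [[0.436, -0.234, 0
[... 510 characters left out ...]
0088] [0.0944 0.0996 0.1031]
-0.024 91 [-0.0061  0.0002  0.009 ] [0.0939 0.0991 0.1023]
-0.004 100 [-0.0068  0.0001  0.0099] [0.0946 0.1    0.1038]
0.016 137 [-0.0102 -0.0008  0.0127] [0.0952 0.1027 0.1064]
0.036 136 [-0.0097 -0.0013  0.0124] [0.0951 0.1029 0.1067]
0.056 132 [-0.0097 -0.0008  0.0122] [0.0956 0.1031 0.1062]
0.076 131 [-0.0104 -0.0004  0.012 ] [0.0957 0.103  0.1065]
0.096 130 [-0.0101 -0.0007  0.0121] [0.0951 0.103  0.107 ]
0.116 60 [-0.0092 -0.0003  0.0102] [0.0954 0.1006 0.105 ]
lid 1 1736 0.0659 0.4725 0.2163 0.0524 [[0.424, 0.167, 0.062], [0.521, 0.265, 0.07]]
lid -1 1917 0.0664 0.4847 -0.1859 0.0523 [[0.436, -0.234, 0.062], [0.532, -0.136, 0.07]]
max z 0.10901072295295433
```

The two views agree. The screw is at about (0.4735, 0.2155), the handle at 17.6°, and the grip at about (0.636, 0.267, 0.093). The free end lies 236 mm from the screw, where 235 is expected. Clockwise means pushing towards −y. First I'll turn the tool square to the world axes and shut the fingers, at height.

```bash
python3 -m jog '[-1,0,0,0,0,0,-0.145, -1,0,0,0,0,0,-0.145, -1,0,0,0,0,0,-0.146, -1,0,0,0,0,0,0]' 60; python3 -c "
from h import *
o=env.get_obs();print(np.round(o['tool_rot'],3),o['tcp_pos'],o['joints'])"
```

```text
time: 1.2
tcp_pos: [0.2644, 0.5663, 0.2313]
tool_rot: [[-1.0, 0.003, 0.0], [0.003, 1.0, 0.0], [-0.0, 0.0, -1.0]]
contact_force: [-0.3, -0.3, -0.4]
width: 0.0123
[[-1.     0.003  0.   ]
 [ 0.003  1.     0.   ]
 [-0.     0.    -1.   ]] [0.26436562 0.56630629 0.23133923] [ 9.55483748e-01  5.27446493e-01  1.43271278e+00  2.46969975e-06
  1.18139734e+00 -6.12810784e-01]
```

```bash
python3 -m jog '[-1,-42,-25,0,0,0,0, -1,-42,-26,0,0,0,0, -1,-42,-26,0,0,0,0, -1,-42,-26,0,0,0,0, -1,-41,-26,0,0,0,0, -1,-41,-26,0,0,0,0, -1,-41,-26,0,0,0,0, -1,-41,-25,0,0,0,0, -1,-41,-25,0,0,0,0, -1,0,0,0,0,0,0]'
```

```text
time: 2.45
tcp_pos: [0.6406, 0.3321, 0.2308]
tool_rot: [[-1.0, 0.008, 0.002], [0.008, 1.0, -0.0], [-0.002, -0.0, -1.0]]
contact_force: [-0.9, 0.8, -0.1]
width: -0.0001
```

```bash
python3 -m jog '[-1,0,0,40,0,0,0, -1,0,0,40,0,0,0, -1,0,0,40,0,0,0, -1,0,0,25,0,0,0, -1,0,0,15,0,0,0, -1,0,0,0,0,0,0, -1,0,0,0,0,0,0]'
python3 - <<'E'
from h import *
ims=[]
for n in ["scene","wrist"]:
    o=env.get_obs(); c=env.capture(n); ims.append(c["pixels"])
im=np.hstack(ims); cv2.imwrite("pics/down1.png",cv2.resize(im,(800,300)))
print(o["contact_force"],o["tcp_pos"])
E
```

```text
time: 3.32
tcp_pos: [0.638, 0.3356, 0.0728]
tool_rot: [[-1.0, 0.001, 0.002], [0.001, 1.0, 0.001], [-0.002, 0.001, -1.0]]
contact_force: [0.7, 0.3, 0.8]
width: 0.0003
[-0.36813119 -0.29830626 -0.36903967] [0.63818194 0.33554989 0.07303442]
```

View pics/down1.png

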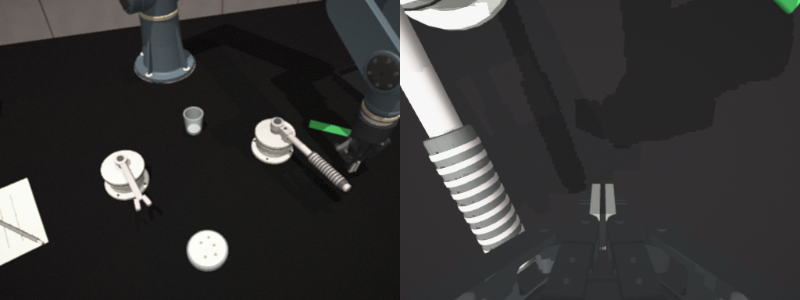

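The scene view has the shut fingers outboard of the ringed grip, clear of it. In the wrist view the grip is at left, around (475,190), and the fingers at (602,200). Now I'll approach and feel for contact.

```bash
python3 -m jog '[-1,0,-10,0,0,0,0, -1,0,-10,0,0,0,0, -1,0,-6,0,0,0,0, -1,0,0,0,0,0,0]'
python3 -m jog '[-1,0,-4,0,0,0,0, -1,0,-4,0,0,0,0,-1,0,0,0,0,0,0]'
python3 -m jog '[-1,0,-4,0,0,0,0, -1,0,-4,0,0,0,0,-1,0,0,0,0,0,0]'
python3 -m jog '[-1,0,-4,0,0,0,0, -1,0,-4,0,0,0,0,-1,0,0,0,0,0,0]'
```

```text
time: 3.92
tcp_pos: [0.6373, 0.3081, 0.0713]
tool_rot: [[-1.0, 0.002, -0.0], [0.002, 1.0, -0.0], [0.0, -0.0, -1.0]]
contact_force: [0.4, 0.6, 0.4]
width: -0.0001
time: 4.3
tcp_pos: [0.6371, 0.3008, 0.0712]
tool_rot: [[-1.0, 0.001, -0.0], [0.001, 1.0, -0.0], [0.0, -0.0, -1.0]]
contact_force: [1.0, -0.7, 0.1]
width: -0.0001
time: 4.68
tcp_pos: [0.6382, 0.294, 0.0718]
tool_rot: [[-1.0, 0.001, 0.003], [0.001, 1.0, 0.002], [-0.003, 0.002, -1.0]]
contact_force: [1.2, 5.2, -0.6]
width: 0.0
time: 5.05
tcp_pos: [0.6379, 0.2857, 0.0717]
tool_rot: [[-1.0, 0.001, 0.002], [0.001, 1.0, 0.001], [-0.002, 0.001, -1.0]]
contact_force: [2.3, 4.3, -0.7]
width: -0.0001
```

```bash
for i in 1; do python3 -m jog '[-1,0,-3,0,0,0,0, -1,0,-3,0,0,0,0,-1,0,0,0,0,0,0]' | grep -v tool_rot; done
python3 -m jog '[-1,0,-3,0,0,0,0, -1,0,-3,0,0,0,0,-1,0,0,0,0,0,0]' | grep -E "tcp|force"
```

```text
time: 5.42
tcp_pos: [0.6379, 0.2796, 0.0716]
contact_force: [2.0, 4.1, 0.0]
width: -0.0003
tcp_pos: [0.6381, 0.2736, 0.0717]
contact_force: [1.7, 3.9, 0.3]
```

```bash
python3 -m jog '[-1,0,-2,0,0,0,0, -1,0,-2,0,0,0,0,-1,0,0,0,0,0,0]' | grep -E "time|tcp|force"
```

```text
time: 6.18
tcp_pos: [0.6383, 0.2698, 0.0717]
contact_force: [3.6, 4.2, -1.4]
```

```bash
python3 -m jog '[-1,0,-2,0,0,0,0, -1,0,-2,0,0,0,0,-1,0,0,0,0,0,0]' | grep -E "time|tcp|force"
```

```text
time: 6.55
tcp_pos: [0.6385, 0.2666, 0.0719]
contact_force: [2.7, 6.3, -0.1]
```

```bash
python3 -m jog '[-1,0,-2,0,0,0,0,-1,0,0,0,0,0,0]' | grep -E "time|tcp|force"
```

```text
time: 6.8
tcp_pos: [0.6386, 0.2661, 0.072]
contact_force: [3.1, 10.0, -0.9]
```

```bash
python3 -m jog '[-1,0,-2,0,0,0,0,-1,0,0,0,0,0,0]' | grep -E "time|tcp|force"
```

```text
time: 7.05
tcp_pos: [0.6387, 0.2657, 0.0722]
contact_force: [3.4, 13.9, -0.7]
```

The force is climbing with almost no motion, so the screw is tight at y≈0.266. I'll go on in small steps to the break-over, expecting it near 15 N, followed by a drop.

```bash
python3 -m jog '[-1,0,-2,0,0,0,0,-1,0,0,0,0,0,0]' | grep -E "time|tcp|force"
```

```text
time: 7.3
tcp_pos: [0.639, 0.2643, 0.0723]
contact_force: [3.8, 16.0, -1.4]
```

```bash
python3 -m jog '[-1,0,-2,0,0,0,0,-1,0,0,0,0,0,0]' | grep -E "time|tcp|force"
```

```text
time: 7.55
tcp_pos: [0.6394, 0.2623, 0.0724]
contact_force: [4.9, 15.7, -0.9]
```

```bash
python3 -m jog '[-1,0,-2,0,0,0,0,-1,0,0,0,0,0,0]' | grep -E "time|tcp|force"
```

```text
time: 7.8
tcp_pos: [0.6398, 0.2601, 0.0724]
contact_force: [5.9, 14.5, -1.0]
```

It has broken over: the force peaked at 16 N and is now falling. The bend is about 0.04 rad, so a few more millimetres takes it well past 0.05.

```bash
python3 -m jog '[-1,0,-2,0,0,0,0,-1,0,-2,0,0,0,0,-1,0,0,0,0,0,0]' | grep -E "time|tcp|force"
```

```text
time: 8.18
tcp_pos: [0.6405, 0.2556, 0.0726]
contact_force: [4.9, 13.1, -1.4]
```

```bash
python3 -m jog '[-1,0,-2,0,0,0,0,-1,0,-2,0,0,0,0,-1,0,0,0,0,0,0]' | grep -E "time|tcp|force"
python3 - <<'E'
from h import *
c=env.capture("top"); cv2.imwrite("pics/click.png",c["pixels"])
E
```

```text
time: 8.55
tcp_pos: [0.641, 0.2511, 0.0726]
contact_force: [6.2, 12.6, -3.1]
```

View pics/click.png

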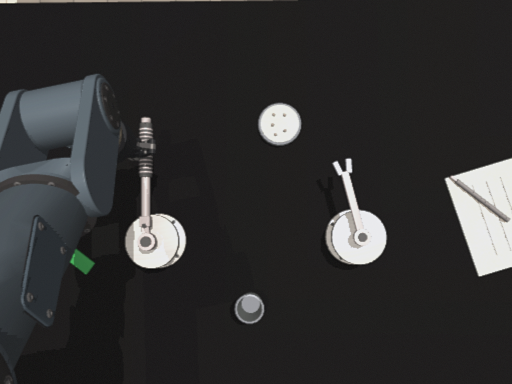

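It has clicked: the bend is about 0.107 rad by travel, and 13 N matches that. The top view shows the grip bent round at (146,150), and the spanner has not moved. I'll stop here and ease back.

```bash
python3 -m jog '[-1,0,3,0,0,0,0,-1,0,3,0,0,0,0,-1,0,3,0,0,0,0,-1,0,3,0,0,0,0,-1,0,3,0,0,0,0,-1,0,4,0,0,0,0,-1,0,5,0,0,0,0,-1,0,8,0,0,0,0,-1,0,12,0,0,0,0,-1,0,0,0,0,0,0]' | grep -E "time|tcp|force"
python3 -m jog '[-1,0,15,0,0,0,0,-1,0,15,0,0,0,0,-1,0,0,0,0,0,0,-1,0,0,0,0,0,0]' | grep -E "time|tcp|force"
python3 - <<'E'
from h import *
ims=[]
for n in ["scene","top"]:
    c=env.capture(n); ims.append(c["pixels"])
    V_,U_=np.nonzero(c["range_z"]>0); Q=world(c,U_,V_)
    d=(Q[:,:2]-[0.4735,0.2155]); r=np.hypot(*d.T); an=np.arctan2(d[:,1],d[:,0])
    for lo,hi in [(.035,.07),(.07,.11),(.12,.16),(.16,.2),(.2,.235)]:
        k=(Q[:,2]>0.085)&(Q[:,2]<0.115)&(r>lo)&(r<hi)&(abs(an)<.3)
        print(n,lo,hi,k.sum(),np.degrees(np.median(an[k])).round(2),(np.median(d[k],0)).round(4))
    k=(Q[:,2]>0.08)&(Q[:,2]<0.1)&(abs(Q[:,1]+.17)<.1)&(Q[:,0]>.54)&(Q[:,0]<.66); print("spanner",k.sum(),np.median(Q[k],0).round(4))
cv2.imwrite("pics/rel.png",cv2.resize(np.hstack(ims),(800,300)))
E
```

```text
time: 9.85
tcp_pos: [0.6369, 0.2919, 0.0712]
contact_force: [0.2, -0.9, 0.1]
time: 10.35
tcp_pos: [0.637, 0.3212, 0.0712]
contact_force: [0.8, 0.5, -0.7]
scene 0.035 0.07 167 4.04 [0.0476 0.0039]
scene 0.07 0.11 166 6.23 [0.0894 0.0098]
scene 0.12 0.16 266 5.98 [0.1404 0.015 ]
scene 0.16 0.2 314 6.45 [0.1792 0.0204]
scene 0.2 0.235 290 6.85 [0.216  0.0261]
spanner 442 [ 0.5969 -0.1599  0.0922]
top 0.035 0.07 179 5.19 [0.0502 0.0051]
top 0.07 0.11 181 7.1 [0.0898 0.0113]
top 0.12 0.16 270 7.01 [0.1386 0.0171]
top 0.16 0.2 267 7.13 [0.1786 0.0225]
top 0.2 0.235 206 7.45 [0.2138 0.0281]
spanner 430 [ 0.5925 -0.1608  0.0925]
```

View pics/rel.png

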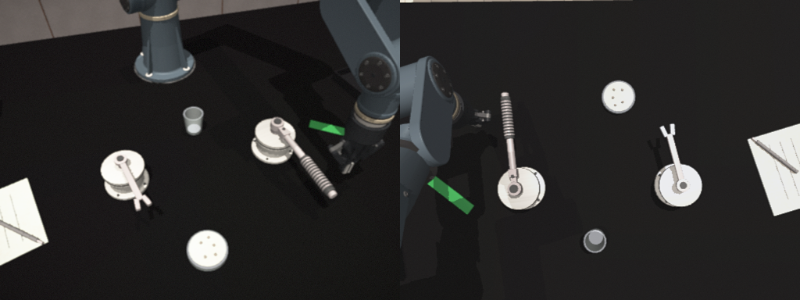

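The handle is straight at about 7°. Measured from its start, the screw has turned roughly 0.18 rad, within the 0.15–0.45 given. The fingers are clear in both views, with the tips at (345,165) in the scene picture, and the spanner is unmoved. Handing in.

```bash
python3 -c "
from h import *
print(env.get_obs()['time'],env.close_job())"
```

```text
the job is handed in; nothing more can be done
10.45 None
```

I tightened the lid with the click wrench, stopped at the click, let the handle spring straight, and handed the job in at 10.45 s. I pushed the grip clockwise with the shut fingers.

- **Tightening:** turning the screw took about 4 N. The force then rose to 16 N with almost no motion, so the screw was tight.
- **Click:** the handle broke over and the force fell to about 13 N. I stopped at a bend of roughly 0.11 rad, estimated from the fingers' travel, and eased back.
- **Last checks:**
  - The handle is straight to within about 1°, apart from the short stretch nearest the head, which read 2° lower.
  - The wrench stands at about 7°, having started at 17.6°. That is about 0.18 rad of screw turn, within the 0.15–0.45 given.
  - The fingers are clear of everything, with contact force around zero.
  - The spanner has not visibly moved in either camera view.
- **Disagreements:** the final handle angle was 6–7° by camera and about 8° by where the fingers met resistance, which is within calibration error. One network call missed the wrench, so I measured it from the depth images instead.

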